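Set the extraction gate and open the child-resistant oil can for oiling a goblet

ROBOT

A 6-joint arm with a two-finger parallel gripper is mounted at the origin on a cart in front of the work surface, level with it; the furniture and walls round the work are solid. World frame = base frame: x ahead of the robot, y to its left, z up, the work surface at z = 0. Lengths are in m, angles in rad, forces in N, time in s.
With the tool pointing down it reaches from about 0.375 to 0.9 m from the base axis. Payload 3.1 kg.
Tool frame: the origin (TCP) lies midway between the tips of the shut fingers; the grasp point (between the pads) lies 19 mm behind it (manip.tcp_to_grasp is the distance from the TCP to the grasp point, in m); z points along the fingers, y is the line along which they close (so a half turn about z gives the same grasp; the last joint's range is limited). The gripper opens to 85 mm and grips with 20 to 120 N. Pads are 22 mm wide; open, the fingers measure 114 mm over their backs; the gripper's body (76 mm by 85 mm) begins 54 mm behind the grasp point. The pads swing forward as they close: fully open they stand 13 mm farther back than shut.
Start: joints at [-1.435, 0.527, 1.433, -0, 1.181, -0.178], TCP at [0.194, -0.594, 0.211] pointing down, gripper open.
Joint ranges: [-3.08, 3.08], [-0.75, 2.2], [0.22, 2.44], [-1.43, 4.57], [0, 2.65], [-2.85, 2.85]. Speed limits (rad/s): [2.79, 2.79, 3.14, 3.14, 3.14, 3.14].

INTERFACE

Orientations are given as a unit quaternion [x, y, z, w].
In Python, from station import manip gives the robot as it stands. The module is installed in compiled form; this text tells all that it offers.
- The arm moves only by the shell command python3 -m crank 'ROWS' [OPENING] [FORCE]. ROWS is JSON, a list of rows, each a list of 2 entries, a list of its own where there are three numbers: the shift along the tool's x, y, z in cm, then the turn about the tool's z in degrees. In form: [[[x, y, z], spin], ...]. A call has 1 to 10 rows; each row is the pose to reach, as a shift and turn from the pose commanded when the call began, along the tool's axes at that moment; what a row does not reach only later rows make up. A row lasts 1/10 s, in which the tool goes at most 50 mm and 8.59 degrees, less where a joint would pass 70% of its speed; a pose out of reach is approached as far as the arm can. A call with a gripper value outside its range is refused whole. OPENING is the finger opening in cm, from 0 to 8.54, set as the call begins (- or left out, the last holds). The fingers move at their own pace and stop on an object; FORCE is the grip in N (left out, the last holds). Time passes only in rows, so rows that repeat a pose let the fingers close. It gives the time, the measured TCP pose, the force and the opening at its end, in the units of the state.
- manip.sense(): the state, without advancing time (a new reading comes with each control period).
- manip.snapshot(name): name is "scene" or "top" or "wrist"; returns the picture (420x560x3 uint8, red, green, blue); there is no depth.
- manip.camera_params(name): a dict with "fx", "fy", "cx", "cy" (pixels), "pose" (4x4, takes a point from camera to world coordinates). Camera axes: x right, y up, looking along -z (the intrinsics and any distortion apply to the point x, -y, -z); pixel columns grow to the right and rows downward; lengths in m; the calibration is good to about 2 mm. The wrist camera is an equidistant fisheye: a pixel r from the principal point sees the ray r / f radians off the axis. A picture is of the moment at which its call begins: read the wrist's pose just before it. camera_params takes no time and is no camera call; for the wrist camera it gives the pose at the moment of the call.
- manip.sign_off(): hands the job in, once; it reports no verdict.
The state is a dict: "t": time; "q": joint angles; "qd": joint speeds; "tau": joint torques, N m; "tcp_pos": TCP position; "tool_rot": TCP orientation; "force": force on the tool from outside, world axes, zero at the start; "ft_torque": the same for the moment, N m; "finger_gap": opening from 0.0 (shut) to 1.0 (fully open).
Only numpy, scipy, OpenCV 4.12 (cv2) and the standard library are available. Lean on these libraries where they do the work, as an engineer would, in place of code of your own. Each camera call takes 0.05 s, during which the arm holds its last target. There are 200 camera calls.

TASK

Get the bench ready for oiling the goblet. First pull the extraction hood's slide gate up until it is half open, so that the line across the blade is level with the top edge of the gate body (40 mm out). Then open the oil can: push its child-resistant cap down hard along the slanting neck, turn it anticlockwise while it is down, lift it off and stand it open side down in the drip tray; leave the goblet and the other loose things where they are.

Things in the scene. Friction and masses are not known exactly. Their poses are not given: they have to be found in the camera images.
- gate_blade (a joint): Height by which the gate blade is drawn up out of the gate body, m: 0 shut, 0.08 fully open, half open 0.040. It starts 0 to 12 mm out, slides straight up, rubs with a stiff 8 N besides its weight of 2.5 N, and stays where it is left.
- gate_handle (a point): Centre of the dark wooden handle on the top edge of the sheet-metal gate blade: a bar 90 mm long (its x axis, level), 18 mm thick (its y axis, level: pinch it so from above) and 30 mm high. It rises with the blade, which is 100 mm wide, 4 mm thick, and has a dark line across it that is level with the top of the gate body at 40 mm out.
- gate_top (a point): Middle of the top edge of the fixed gate body, 149 mm above the bench, 130 mm wide (x), 16 mm thick (y). With the gate shut the handle's underside is 21 mm above it. It sits in a fixed metal extraction duct 84 mm thick lying along this frame's y: hood mouth, 176 mm wide and 100 mm high, 115 mm to -y; bend down into the bench 165 mm to +y.
- oil_jerrican: Pale plastic oil can, 160 mm deep (x), 116 mm wide (y), 183 mm high, wedged in a cradle 196 x 152 mm that is screwed to the bench: it cannot shift. Origin on the bench under its middle; its front (-x) is roughly to the robot. The top slopes up from front to back at 30 degrees, then is flat, with a carrying handle 208 mm high at the back.
- neck: Neck on the can's slope, a tube 38 mm thick. Origin: centre of its mouth, 182 mm above the bench. Its z axis points out of the neck and is the cap's axis: 30 degrees from vertical, leaning to the can's front, so roughly towards the robot. Its x axis points up the slope. The slope is square to the neck, 34 mm below the mouth.
- cap_grip (a point): Black cap on the neck, 38 mm high: round ribbed grip 58 mm wide and 30 mm high, above a collar 72 mm wide and 8 mm high whose top is a ledge (7 mm) for the fingertips to press on. This point: on the axis, half-way up the grip, 23 mm above the open underside; z out of its top. Locked: 2.5 mm outside the neck's mouth, its x along the neck's x. Mass 70 to 120 g.
- cap_spring (a joint): How far the locked cap is pushed down along the neck's axis, m: 0 at rest (spring lifts with 8 N), 0.005 (14 N) frees its three lugs from the teeth, 0.0075 (18 N) is a hard stop. Held down it turns anticlockwise, seen from above: past the teeth at 36 degrees, best 60, stop at 84; clockwise is blocked. Turned 40 to 80 degrees it draws off along the axis, clear after 40 mm; -0.006 when off.
- drip_tray: Shallow sheet-steel tray fixed to the bench, 150 (x) by 170 mm (y), rim 13 mm high; origin on the bench under its centre. Its floor is 3 mm thick: the cap standing in it has its grip centre 26 mm above the bench. It stands beside the can, on its left or its right.
- goblet_mid (a point): The turned goblet, 61 mm wide and 118 mm high, standing in front of the hood's mouth: leave it there. Centre, half-way up.
- wax_tin_mid (a point): Round wax tin, 70 mm wide, 29 mm high: a bystander. Centre.
- sanding_block_mid (a point): Sanding block 65 x 110 x 34 mm (110 along its y axis): a bystander. Centre.
- chuck_key_mid (a point): Steel T-shaped chuck key 55 x 88 x 19 mm: a bystander. Centre.
- blank_1_mid (a point): Dark square turning blank 38 x 120 x 38 mm (120 along its y axis): a bystander. Centre.
Not all that is in view belongs to the job. Of the things that look like the part that bears cap_grip, the larger one is meant.

How it is judged:
On the way, in this order (a step that is already met when the one before it is completed fails the run):
1. the gate stands half open, with the cap still locked on the can (value of joint gate_blade between 0.031 and 0.049 m and distance between cap_grip and neck below 0.012 m), for 0.3 s.
2. the cap is pushed down against its spring by at least 4 mm (z of cap_grip in the frame of neck below -0.0015 m and distance between cap_grip and neck below 0.012 m), for 0.1 s.
3. the cap is turned by more than 30 degrees while on the neck (angle between the x axis of cap_grip and the x axis of neck, either way round above 0.53 rad and distance between cap_grip and neck below 0.03 m), for 0.1 s.
4. the cap is lifted clear of the neck (distance between cap_grip and neck above 0.06 m), for 0.1 s.
At the end, for the whole second after the job is handed in: Gate blade 31 to 49 mm out (half open). Cap level (within 6 degrees), open side down, flat on the floor of the drip tray, its middle within 42 mm (tray x) and 52 mm (tray y) of the tray's middle. Goblet moved less than 25 mm and upright, other loose things less than 30 mm (value of joint gate_blade between 0.031 and 0.049 m and x of cap_grip in the frame of drip_tray between -0.042 and 0.042 m and y of cap_grip in the frame of drip_tray between -0.052 and 0.052 m and z of cap_grip in the frame of drip_tray between 0.02 and 0.031 m and angle between cap_grip's own z axis and vertical below 0.1 rad); the robot touches nothing.
It fails at once if the goblet is moved by more than 25 mm or tipped over (distance of goblet_mid from where it was at the start of the episode above 0.025 m or angle between goblet_mid's own z axis and vertical above 0.4 rad).
It fails at once if another loose thing is moved by more than 30 mm (distance of any of wax_tin_mid, sanding_block_mid, chuck_key_mid, blank_1_mid from where it was at the start of the episode above 0.03 m).
It also fails if it takes over 58 s, if anything falls off the work surface, if the arm or the gripper's body presses on something with over 40 N, if the wrist force passes 120 N, or if a joint passes its speed limit or range.

## Working session

There is one attempt and no reset: what is moved stays moved. The work goes in short steps, Python scripts to look and compute and a shell command to move; the robot and the scene stay as the last step left them, time stands still between calls to the robot, and variables do not carry over. Pictures are saved under pics/ and viewed, on a budget of 10 in all, crops included, one or two more only if the job needs it, and the job is handed in when it is done.

```bash
mkdir -p pics; python3 - <<'E'
from station import manip
import cv2,numpy as np
print(manip.sense())
for n in("scene","top"):
    im=manip.snapshot(n); cv2.imwrite(f"pics/{n}0.png",cv2.resize(im[:,:,::-1],(800,600),interpolation=cv2.INTER_CUBIC))
    c=manip.camera_params(n); print(n,{k:np.round(v,3).tolist() for k,v in c.items()})
print(manip.tcp_to_grasp)
E
```

```text
{'t': 0.0, 'q': array([-1.43451501e+00,  5.28452008e-01,  1.43389956e+00, -2.86478084e-05,
        1.18136509e+00, -1.78487684e-01]), 'qd': array([ 0.00138461, -0.00101318,  0.00082724,  0.00139218,  0.000756  ,
        0.00170703]), 'tau': array([-1.48944127e-04, -4.42346764e+01, -1.78023469e+01, -2.11628935e-04,
        8.54400132e-03,  1.07665454e-05]), 'tcp_pos': array([ 0.19342197, -0.59353054,  0.20994322]), 'tool_rot': array([ 9.87639191e-01,  1.56740869e-01,  9.16725818e-06, -1.06204364e-03]), 'force': array([-0.5877663 , -0.31436675, -0.06685537]), 'ft_torque': array([0.02707948, 0.02807593, 0.0036259 ]), 'finger_gap': 1.002253464023525}
scene {'fx': 537.176, 'fy': 537.176, 'cx': 278.747, 'cy': 217.085, 'pose': [[-0.84, 0.254, -0.48, -0.267], [-0.542, -0.428, 0.723, 1.26], [-0.022, 0.867, 0.497, 0.995], [0.0, 0.0, 0.0, 1.0]]}
top {'fx': 515.716, 'fy': 515.716, 'cx': 267.806, 'cy': 207.262, 'pose': [[-0.005, 0.995, -0.095, 0.413], [-1.0, -0.005, -0.001, 0.012], [-0.002, 0.095, 0.995, 1.537], [0.0, 0.0, 0.0, 1.0]]}
0.0187
```

View pics/scene0.png

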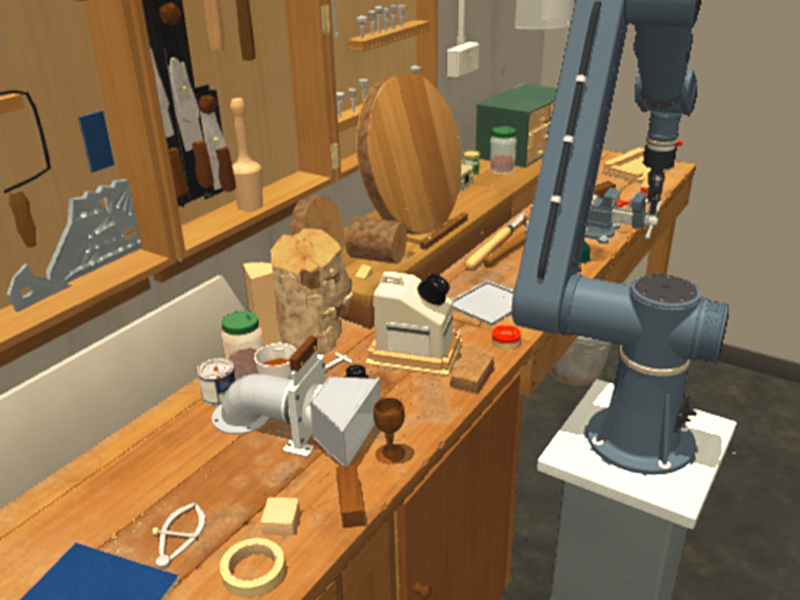

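View pics/top0.png

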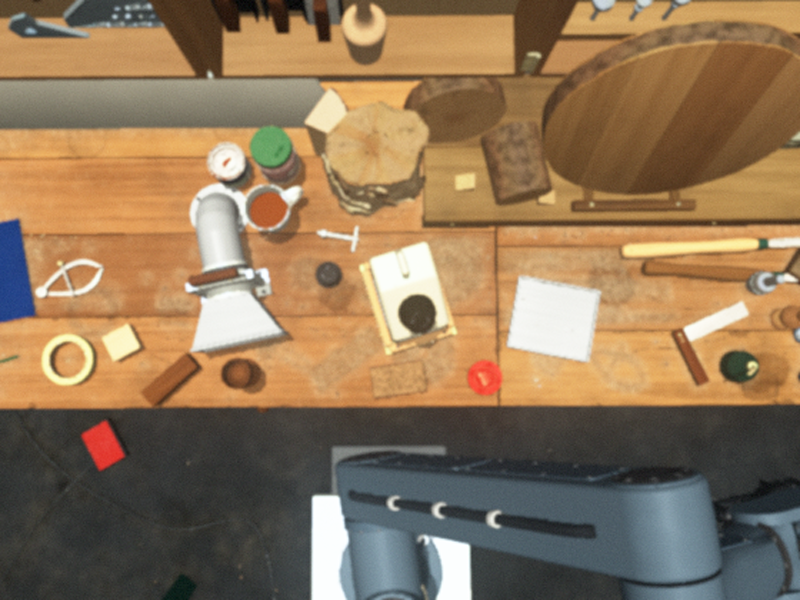

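```bash
python3 - <<'E'
from station import manip
import cv2,numpy as np
def crop(n,x,y,s,out):
    im=np.mean([manip.snapshot(n) for _ in range(2)],0).astype(np.uint8)[:,:,::-1]
    c=cv2.resize(im[y[0]:y[1],x[0]:x[1]],None,fx=s,fy=s,interpolation=cv2.INTER_CUBIC)
    h,w=c.shape[:2]
    for u in range(x[0],x[1],20): cv2.putText(c,str(u),(int((u-x[0])*s),9),0,.35,(0,0,255),1); cv2.line(c,(int((u-x[0])*s),10),(int((u-x[0])*s),16),(0,0,255),1)
    for v in range(y[0],y[1],20): cv2.putText(c,str(v),(0,int((v-y[0])*s)+4),0,.35,(0,0,255),1); cv2.line(c,(22,int((v-y[0])*s)),(28,int((v-y[0])*s)),(0,0,255),1)
    cv2.imwrite(out,c); print(c.shape)
crop("top",(120,320),(120,270),4,"pics/top1.png")
crop("scene",(200,360),(180,300),5,"pics/scene1.png")
E
```

```text
(600, 800, 3)
(600, 800, 3)
```

View pics/top1.png

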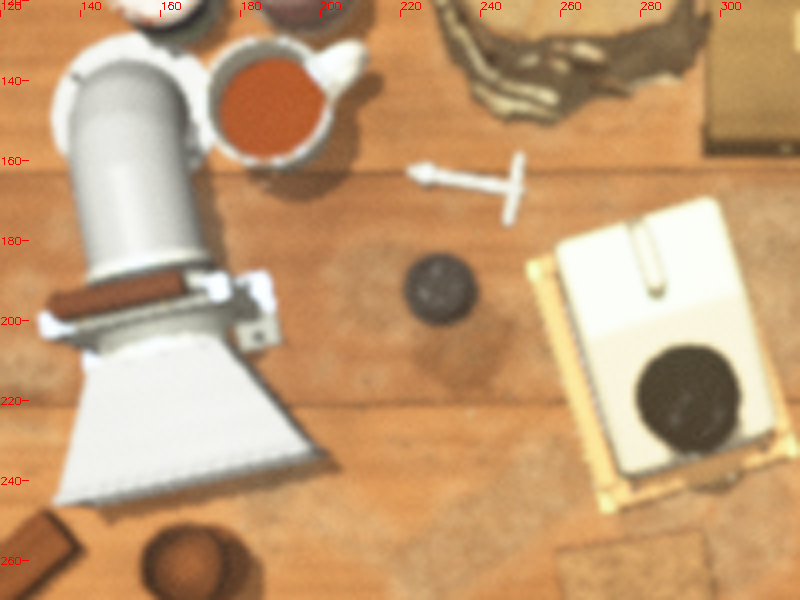

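View pics/scene1.png

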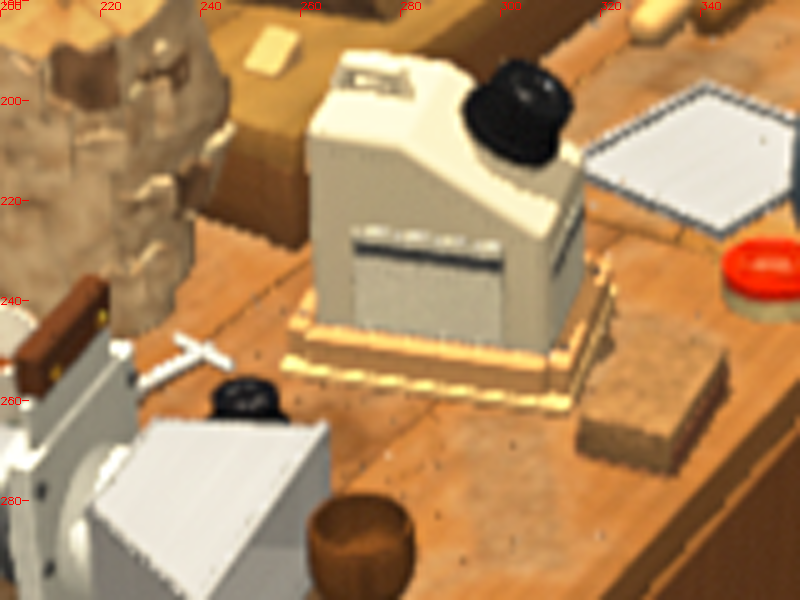

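The black things: the cap on the can at top (292,219) is 26 px wide and on the slope. The small one standing on the bench at top (230,192) is 17 px wide. The cap on the neck is the larger one, so it is the one meant. The gate handle is the dark bar from (132,196) to (166,189) in the top view and at (204–221, 236–259) in the scene view. The tray is on the robot's right.

```bash
cat > h.py <<'E'
from station import manip
import numpy as np, cv2
from scipy.spatial.transform import Rotation as R
def ray(n,u,v,P=None):
    c=manip.camera_params(n); P=np.array(c["pose"] if P is None else P)
    a,b=(u-c["cx"])/c["fx"],(v-c["cy"])/c["fy"]
    if n=="wrist":
        r=np.hypot(a,b); s=np.sin(r)/max(r,1e-9); d=np.array([a*s,-b*s,-np.cos(r)])
    else: d=np.array([a,-b,-1])
    return P[:3,3],P[:3,:3]@d
def atz(n,u,v,z,P=None):
    o,d=ray(n,u,v,P); return np.round(o+d*(z-o[2])/d[2],4)
def tri(*rs):
    A=np.zeros((3,3));b=np.zeros(3)
    for o,d in rs:
        d=d/np.linalg.norm(d); M=np.eye(3)-np.outer(d,d);A+=M;b+=M@o
    x=np.linalg.solve(A,b); return np.round(x,4),[round(1e3*np.linalg.norm(np.cross(x-o,d/np.linalg.norm(d))),1) for o,d in rs]
def proj(n,p):
    c=manip.camera_params(n);P=np.array(c["pose"]);q=P[:3,:3].T@(np.array(p)-P[:3,3]);x,y,z=q[0],-q[1],-q[2]
    if n=="wrist":
        t=np.arctan2(np.hypot(x,y),z);h=np.hypot(x,y);return c["cx"]+c["fx"]*t*x/h,c["cy"]+c["fy"]*t*y/h
    return c["cx"]+c["fx"]*x/z,c["cy"]+c["fy"]*y/z
def to(p,yaw=None):
    """shift in tool axes (cm) and spin (deg) to TCP world p and tool-y heading yaw (deg)"""
    s=manip.sense(); T=R.from_quat(s["tool_rot"]); d=T.inv().apply(np.array(p)-s["tcp_pos"])*100
    m=T.as_matrix(); h=np.degrees(np.arctan2(m[1,1],m[0,1])); sp=None
    if yaw is not None:
        sp=[round((-(yaw-h)+k+180)%360-180,1) for k in(0,180)]
    print("shift cm",np.round(d,2),"spin",sp,"| now y-heading",round(h,1),"z axis",m[:,2].round(3),"t",round(s["t"],2),"q",np.round(s["q"],2))
E
python3 - <<'E'
from h import *
print("handle ends",atz("top",132,196,.203),atz("top",166,189.5,.203), "centre scene",)
print("handle top ctr tri",tri(ray("top",149,192.5),ray("scene",212,244)))
print("cap ctr",atz("top",292,219,.19), tri(ray("top",292,219),ray("scene",303,201)))
for uv in((253,187),(272,247),(318,231)): print("cradle",atz("top",*uv,.02))
for uv in((519,277),(600,290),(590,361),(510,346)): print("tray",atz("top",uv[0]*.7,uv[1]*.7,.013))
print("goblet",atz("top",166,261,.118),"wax",atz("top",339,264,.029))
to((.5,.3,.2),11.5)
E
```

```text
handle ends [0.5713 0.367  0.203 ] [0.5879 0.2786 0.203 ] centre scene
handle top ctr tri (array([0.5796, 0.323 , 0.1992]), [np.float64(1.2), np.float64(1.2)])
cap ctr [ 0.5101 -0.0498  0.19  ] (array([ 0.5098, -0.0508,  0.1798]), [np.float64(1.1), np.float64(1.1)])
cradle [0.618  0.0572 0.02  ]
cradle [0.4403 0.0019 0.02  ]
cradle [ 0.4866 -0.1337  0.02  ]
tray [ 0.5967 -0.2706  0.013 ]
tray [ 0.5686 -0.4383  0.013 ]
tray [ 0.4217 -0.4129  0.013 ]
tray [ 0.4534 -0.2489  0.013 ]
goblet [0.4017 0.2929 0.118 ] wax [ 0.39   -0.1925  0.029 ]
shift cm [ 56.83 -75.52   1.12] spin [np.float64(-83.5), np.float64(96.5)] | now y-heading -72.0 z axis [-0.     0.001 -1.   ] t 0.3 q [-1.43  0.53  1.43 -0.    1.18 -0.18]
```

```bash
python3 -c "
from h import *
to((.5,-.2,.34),10.6)"
```

```text
shift cm [ 41.35 -27.99 -12.92] spin [np.float64(-82.6), np.float64(97.4)] | now y-heading -72.0 z axis [-0.     0.001 -1.   ] t 0.3 q [-1.43  0.53  1.43 -0.    1.18 -0.18]
```

```bash
python3 -m crank '[[[0,0,-10],-8],[[4,-3,-13],-16],[[8,-5.6,-13],-24],[[12.4,-8.4,-13],-32],[[16.5,-11.2,-13],-40],[[20.7,-14,-13],-48],[[25,-17,-13],-56],[[29,-20,-13],-64],[[33,-22.4,-13],-72],[[37.2,-25.2,-13],-80]]' 8.54; python3 -c "
from h import *
to((.58,.323,.29),10.6)"
```

```text
t: 1.3
tcp_pos: [0.4517, -0.2608, 0.3411]
tool_rot: [0.654, 0.757, -0.0, 0.0]
force: [0.9, -0.5, 0.7]
finger_gap: 0.998
shift cm [55.9  21.18  5.1 ] spin [np.float64(-2.2), np.float64(177.8)] | now y-heading 8.4 z axis [ 0. -0. -1.] t 1.3 q [-0.74  0.25  1.51  0.    1.38 -0.88]
```

```bash
python3 -m crank '[[[5,2,2],-2.4],[[10,4,4],-2.4],[[14.5,5.5,5],-2.4],[[19,7,5],-2.4],[[23.5,9,5],-2.4],[[28,10.6,5],-2.4],[[32.5,12.3,5],-2.4],[[37,14,5],-2.4],[[41.5,15.7,5],-2.4],[[46,17.4,5],-2.4]]'; python3 -c "
from h import *
to((.58,.323,.29),10.6)"
```

```text
t: 2.3
tcp_pos: [0.5588, 0.2193, 0.291]
tool_rot: [0.64, 0.769, 0.0, 0.0]
force: [0.9, -0.3, -0.1]
finger_gap: 0.999
shift cm [9.81 3.96 0.1 ] spin [np.float64(-0.1), np.float64(179.9)] | now y-heading 10.5 z axis [ 0. -0. -1.] t 2.3 q [ 0.19  0.41  1.4  -0.    1.33  0.01]
```

Move above the handle, then look with the wrist camera.

```bash
python3 -m crank '[[[4.9,2,0],0],[[9.8,4,0],0],[[9.8,4,0],0],[[9.8,4,0],0]]'; python3 - <<'E'
from h import *
s=manip.sense();P=manip.camera_params("wrist")["pose"]; np.save("P1.npy",P)
c=manip.camera_params("wrist"); print(c["fx"],c["cx"],c["cy"],np.round(P,3).tolist(),s["tcp_pos"])
im=manip.snapshot("wrist"); cv2.imwrite("pics/w1.png",cv2.resize(im[:,:,::-1],(800,600),interpolation=cv2.INTER_CUBIC))
print("pred handle ctr",np.array(proj("wrist",(.58,.323,.2)))/.7)
E
```

```text
t: 2.7
tcp_pos: [0.5799, 0.3222, 0.2901]
tool_rot: [0.639, 0.769, -0.001, -0.0]
force: [0.6, -0.2, -0.3]
finger_gap: 1.0
325.19226210127806 280.2207718406128 209.33917601542873 [[0.983, -0.174, -0.06, 0.563], [0.184, 0.929, 0.321, 0.406], [-0.0, -0.326, 0.945, 0.452], [0.0, 0.0, 0.0, 1.0]] [0.57987294 0.32221513 0.29010438]
pred handle ctr [402.89355093 292.86216606]
```

View pics/w1.png

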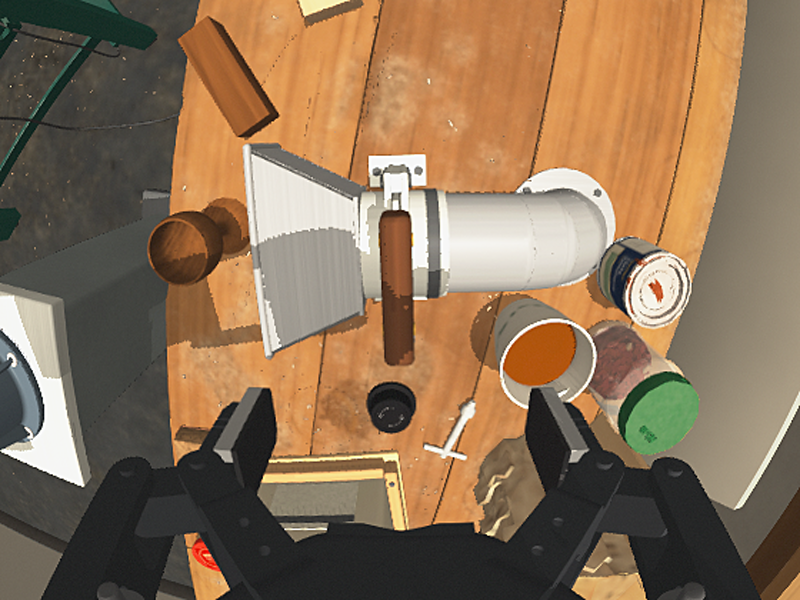

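```bash
python3 - <<'E'
from h import *
P=np.load("P1.npy")
print(atz("wrist",397*.7,288*.7,.203,P),atz("wrist",396*.7,212*.7,.203,P),atz("wrist",398*.7,360*.7,.203,P))
print(tri(ray("wrist",397*.7,288*.7,P),ray("top",149,192.5),ray("scene",212,244)))
for d in(0,.006,.012):
  print(d,[np.round(proj("scene",(x,y,z+d)),1).tolist() for x,y in((.5713,.367),(.5879,.2786)) for z in(.2,.17)])
to((.5775,.322,.174),10.6)
E
```

```text
[0.5761 0.3278 0.203 ] [0.5677 0.3701 0.203 ] [0.5848 0.2836 0.203 ]
(array([0.5782, 0.3245, 0.1994]), [np.float64(2.8), np.float64(2.6), np.float64(1.4)])
0 [[203.6, 252.2], [204.6, 261.4], [219.2, 235.6], [220.0, 244.5]]
0.006 [[203.4, 250.3], [204.4, 259.6], [219.0, 233.8], [219.9, 242.8]]
0.012 [[203.2, 248.4], [204.2, 257.7], [218.9, 231.9], [219.7, 241.0]]
shift cm [ 0.19 -0.19 11.63] spin [np.float64(-0.1), np.float64(179.9)] | now y-heading 10.5 z axis [-0.001 -0.001 -1.   ] t 2.75 q [ 0.34  0.51  1.23 -0.    1.4   0.15]
```

```bash
python3 -m crank '[[[0.2,-0.2,4],0],[[0.2,-0.2,8],0],[[0.2,-0.2,11],0],[[0.2,-0.2,11.5],0],[[0.2,-0.2,11.5],0]]' && python3 -m crank '[[[0,0,0],0],[[0,0,0],0],[[0,0,0],0],[[0,0,0],0],[[0,0,0],0],[[0,0,0],0],[[0,0,0],0]]' 0.5 70
```

```text
t: 3.25
tcp_pos: [0.5779, 0.3207, 0.1756]
tool_rot: [0.641, 0.768, -0.001, -0.0]
force: [-0.0, -1.2, 0.4]
finger_gap: 0.998
t: 3.95
tcp_pos: [0.5777, 0.3225, 0.1766]
tool_rot: [0.639, 0.769, -0.0, 0.0]
force: [-2.5, -1.5, 5.1]
finger_gap: 0.185
```

```bash
python3 -m crank '[[[0,0,-0.8],0],[[0,0,-1.6],0],[[0,0,-2.4],0],[[0,0,-3.2],0],[[0,0,-3.7],0],[[0,0,-3.7],0],[[0,0,-3.7],0]]'; python3 - <<'E'
from h import *
print(manip.sense()["tcp_pos"])
im=manip.snapshot("scene")[:,:,::-1]; x,y,s=185,215,10
c=cv2.resize(im[y:y+60,x:x+80],None,fx=s,fy=s,interpolation=cv2.INTER_CUBIC)
for u in range(x,x+80,10): cv2.putText(c,str(u),((u-x)*s,10),0,.4,(0,0,255),1)
for v in range(y,y+60,10): cv2.putText(c,str(v),(0,(v-y)*s+4),0,.4,(0,0,255),1)
cv2.imwrite("pics/s2.png",c)
E
```

```text
t: 4.65
tcp_pos: [0.5777, 0.3225, 0.214]
tool_rot: [0.64, 0.769, 0.0, -0.0]
force: [-1.1, 1.1, -4.2]
finger_gap: 0.192
[0.57767253 0.32248762 0.21396668]
```

View pics/s2.png

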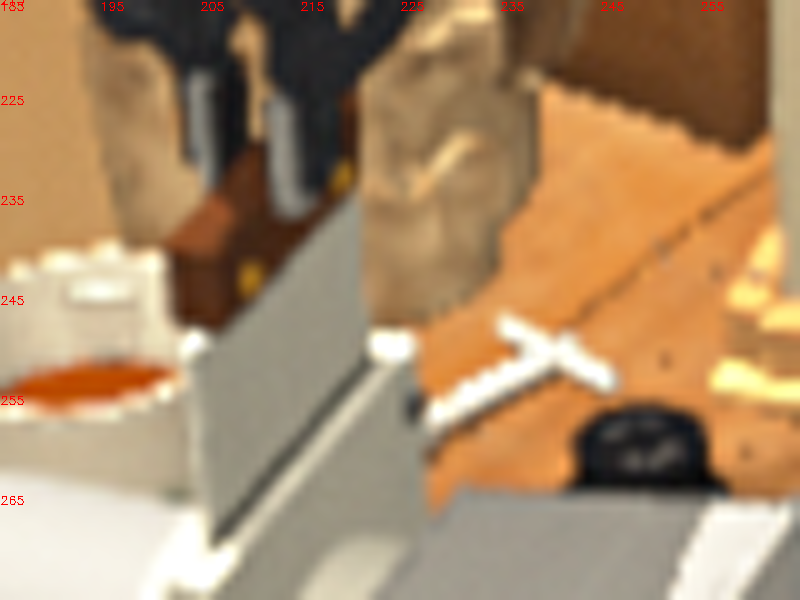

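Picture: the dark line on the blade runs just along the top edge of the body, (206,268)–(222,250). The blade is about 62 mm below the handle, so about 41 mm out, which is half open. Release.

```bash
python3 -m crank '[[[0,0,0],0],[[0,0,0],0],[[0,0,0],0],[[0,0,0],0],[[0,0,0],0],[[0,0,-3],0],[[0,0,-7],0],[[0,0,-11],0],[[0,0,-15],0],[[0,0,-15],0]]' 8.54; python3 -c "
from h import *
to((.52,-.05,.36),107)"
```

```text
t: 5.7
tcp_pos: [0.5811, 0.3236, 0.3709]
tool_rot: [0.64, 0.768, 0.006, 0.004]
force: [-1.0, 0.4, 0.1]
finger_gap: 0.999
shift cm [-35.64 -12.79   0.82] spin [np.float64(-96.6), np.float64(83.4)] | now y-heading 10.4 z axis [ 0.014  0.005 -1.   ] t 5.7 q [ 0.34  0.46  1.11 -0.    1.56  0.16]
```

```bash
python3 -m crank '[[[0,0,-5],8],[[0,0,-10],16],[[0,0,-15],24],[[0,0,-20],32],[[0,0,-25],40],[[0,0,-30],48],[[0,0,-35],56],[[0,0,-40],64],[[0,0,-45],72],[[0,0,-50],80]]'; python3 -c "
from h import *
to((.52,-.05,.36),-73)"
```

```text
t: 6.7
tcp_pos: [0.5255, 0.293, 0.7265]
tool_rot: [0.985, 0.174, 0.011, -0.004]
force: [-0.3, 0.3, -1.0]
finger_gap: 0.997
shift cm [-13.14  32.16  36.24] spin [np.float64(3.1), np.float64(-176.9)] | now y-heading -69.9 z axis [ 0.02   0.011 -1.   ] t 6.7 q [0.32 0.44 0.22 0.01 2.46 1.55]
```

```bash
python3 -m crank '[[[0,0,-15],0],[[0,0,-20],0],[[0,0,-25],0],[[0,0,-30],0],[[0,0,-30],0],[[0,0,-30],0]]'; python3 -c "
from h import *
to((.52,-.05,.36),-73)"
```

```text
t: 7.3
tcp_pos: [0.4448, 0.2481, 0.7938]
tool_rot: [0.984, 0.177, 0.021, -0.007]
force: [0.4, -0.4, -0.2]
finger_gap: 1.002
shift cm [-5.24 30.85 42.99] spin [np.float64(3.4), np.float64(-176.6)] | now y-heading -69.6 z axis [ 0.038  0.021 -0.999] t 7.3 q [0.28 0.32 0.22 0.02 2.56 1.51]
```

```bash
python3 -m crank '[[[-5,0,-5],0],[[-10,0,-10],0],[[-15,0,-15],0],[[-20,0,-20],0],[[-25,0,-20],0],[[-30,0,-20],0],[[-35,0,-20],0],[[-40,0,-20],0]]'; python3 -c "
from h import *
to((.52,-.05,.36),-73)"
```

```text
t: 8.1
tcp_pos: [0.3124, 0.2334, 0.8659]
tool_rot: [0.982, 0.177, 0.064, -0.009]
force: [0.1, 0.1, -0.2]
finger_gap: 1.0
shift cm [ 3.01 33.59 51.54] spin [np.float64(3.4), np.float64(-176.6)] | now y-heading -69.6 z axis [ 0.121  0.041 -0.992] t 8.1 q [ 0.36  0.15  0.22 -0.01  2.65  1.56]
```

```bash
python3 -m crank '[[[-5,0,-5],0],[[-10,0,-5],0],[[-15,0,-5],0],[[-20,0,-5],0],[[-25,0,-5],0],[[-30,0,-5],0],[[-35,0,-5],0],[[-40,0,-5],0]]'; python3 -c "
from h import *
to((.52,-.05,.36),-73)"
```

```text
t: 8.9
tcp_pos: [0.0109, 0.1337, 0.8435]
tool_rot: [0.982, 0.174, 0.072, -0.01]
force: [0.1, 1.3, 0.6]
finger_gap: 0.998
shift cm [34.09 34.48 54.  ] spin [np.float64(3.1), np.float64(-176.9)] | now y-heading -69.9 z axis [ 0.137  0.045 -0.99 ] t 8.9 q [ 0.72 -0.33  0.69 -0.12  2.65  1.83]
```

```bash
python3 -m crank '[[[0,0,-5],0],[[0,0,-10],0],[[0,0,-15],0],[[0,0,-20],0],[[0,0,-25],0],[[0,0,-30],0]]'; python3 -c "
from h import *
to((.52,-.05,.36),-73)"
```

```text
t: 9.5
tcp_pos: [0.0083, 0.1684, 0.8663]
tool_rot: [0.98, 0.177, 0.088, -0.02]
force: [0.1, -0.1, -0.1]
finger_gap: 1.002
shift cm [30.57 38.74 56.77] spin [np.float64(3.5), np.float64(-176.5)] | now y-heading -69.5 z axis [ 0.166  0.07  -0.984] t 9.5 q [ 1.05 -0.23  0.57 -0.23  2.65  2.05]
```

```bash
python3 -c "
from h import *
to((.37,.115,.83))"; python3 -m crank '[[[5,0,5],0],[[10,2,5],0],[[15,4,5],0],[[20,6,5],0],[[25,8,5],0],[[30,10,5],0],[[34,12,4],0],[[36,12,2],0],[[36,12,0],0],[[36,12,-2],0]]';python3 -c "
from h import *
to((.37,.115,.87),-73)"
```

```text
shift cm [30.86 17.68  9.2 ] spin None | now y-heading -69.5 z axis [ 0.166  0.07  -0.984] t 9.5 q [ 1.05 -0.23  0.57 -0.23  2.65  2.05]
t: 10.5
tcp_pos: [0.3409, 0.1562, 0.8794]
tool_rot: [0.981, 0.176, 0.083, -0.024]
force: [-0.7, -0.9, 0.7]
finger_gap: 1.001
shift cm [1.12 4.9  1.06] spin [np.float64(3.4), np.float64(-176.6)] | now y-heading -69.6 z axis [ 0.154  0.076 -0.985] t 10.5 q [0.07 0.11 0.22 0.14 2.65 1.41]
```

Now pull back and up along the shoulder arc, with the elbow and the wrist both at their limits.

```bash
python3 -m crank '[[[-5,0,-10],0],[[-10,0,-20],0],[[-15,0,-30],0],[[-20,0,-40],0],[[-25,0,-50],0],[[-30,0,-50],0]]';python3 -c "
from h import *
to((.37,.115,.87),-73)"
```

```text
t: 11.1
tcp_pos: [0.2853, 0.1649, 0.9053]
tool_rot: [0.977, 0.176, 0.121, -0.022]
force: [-0.8, 0.3, -0.2]
finger_gap: 1.003
shift cm [5.15 7.63 4.95] spin [np.float64(3.4), np.float64(-176.6)] | now y-heading -69.6 z axis [ 0.23   0.085 -0.97 ] t 11.1 q [0.12 0.03 0.22 0.12 2.65 1.45]
```

```bash
python3 -m crank '[[[-10,0,-10],0],[[-20,0,-20],0],[[-30,0,-30],0],[[-40,0,-40],0],[[-50,0,-50],0],[[-60,0,-60],0],[[-70,0,-60],0],[[-80,0,-60],0],[[-90,0,-60],0],[[-100,0,-60],0]]';python3 -c "
from h import *
to((.37,.115,.87),-73)"
```

```text
t: 12.1
tcp_pos: [0.0782, 0.2424, 0.9251]
tool_rot: [0.97, 0.175, 0.162, -0.035]
force: [1.1, 0.2, 0.9]
finger_gap: 1.001
shift cm [19.85 22.24 12.46] spin [np.float64(3.6), np.float64(-176.4)] | now y-heading -69.4 z axis [ 0.303  0.124 -0.945] t 12.1 q [ 1.08 -0.03  0.22 -0.46  2.65  1.86]
```

```bash
python3 -m crank '[[[5,4,0],0],[[10,8,0],0],[[15,13,0],0],[[20,18,0],0],[[25,23,0],0],[[25,23,-5],0]]'; python3 -c "
from h import *
to((.3,.08,1),-73)"; python3 -m crank '[[[-8,0,-10],0],[[-16,0,-20],0],[[-24,0,-30],0],[[-32,0,-40],0],[[-40,0,-50],0],[[-50,0,-60],0],[[-60,0,-60],0]]';python3 -c "
from h import *
to((.37,.115,.87),-73)"
```

```text
t: 12.7
tcp_pos: [0.2583, 0.1401, 0.928]
tool_rot: [0.97, 0.176, 0.162, -0.039]
force: [0.9, 1.4, -0.0]
finger_gap: 1.005
shift cm [ 4.08  6.97 -6.34] spin [np.float64(3.7), np.float64(-176.3)] | now y-heading -69.3 z axis [ 0.302  0.132 -0.944] t 12.7 q [-0.08 -0.04  0.22  0.33  2.64  1.45]
t: 13.4
tcp_pos: [0.09, 0.1868, 0.9432]
tool_rot: [0.965, 0.174, 0.193, -0.039]
force: [0.9, 0.0, 0.5]
finger_gap: 0.998
shift cm [19.09 16.59 15.79] spin [np.float64(3.5), np.float64(-176.5)] | now y-heading -69.5 z axis [ 0.359  0.142 -0.922] t 13.4 q [ 0.86 -0.11  0.22 -0.38  2.65  1.7 ]
```

```bash
python3 -m crank '[[[5,3,0],0],[[10,6,0],0],[[15,10,0],0],[[20,13,0],0],[[25,15,0],0],[[28,15,0],0]]'; python3 -m crank '[[[-8,0,-10],0],[[-16,0,-20],0],[[-24,2,-30],0],[[-32,3,-40],0],[[-40,4,-50],0],[[-50,6,-60],0],[[-60,6,-70],0]]';python3 -c "
from h import *
to((.37,.115,.87),-73)"
```

```text
t: 14.0
tcp_pos: [0.2446, 0.1266, 0.9407]
tool_rot: [0.965, 0.175, 0.189, -0.044]
force: [0.7, 2.2, -0.7]
finger_gap: 0.998
t: 14.7
tcp_pos: [0.0813, 0.1641, 0.9505]
tool_rot: [0.961, 0.173, 0.21, -0.041]
force: [0.0, -1.5, 0.3]
finger_gap: 1.006
shift cm [19.68 14.75 17.82] spin [np.float64(3.5), np.float64(-176.5)] | now y-heading -69.5 z axis [ 0.39   0.152 -0.908] t 14.7 q [ 0.8  -0.15  0.22 -0.37  2.65  1.65]
```

```bash
python3 -m crank '[[[5,3,0],0],[[10,6,0],0],[[15,9,2],0],[[18,12,6],0],[[18,15,11],0],[[18,17,16],0],[[18,18,21],0],[[18,18,21],0]]'; python3 -c "
from h import *
to((.455,-.072,.31),-72.5)"
```

```text
t: 15.5
tcp_pos: [0.3353, 0.0985, 0.8667]
tool_rot: [0.962, 0.171, 0.21, -0.041]
force: [0.6, 0.7, 1.1]
finger_gap: 0.999
shift cm [-18.34  20.51  52.69] spin [np.float64(2.8), np.float64(-177.2)] | now y-heading -69.7 z axis [ 0.389  0.15  -0.909] t 15.5 q [-0.3  -0.15  0.62  0.35  2.3   1.21]
```

```bash
python3 -m crank '[[[-2,2,5],0],[[-3.5,4,10],1],[[-5.2,6,15],1],[[-7,8,20],2.5],[[-8.7,10,25],2.5],[[-10.5,12,30],2.5],[[-12.2,14,35],2.5],[[-14,16,40],2.5],[[-15.7,18,45],2.5],[[-17.4,20,50],2.5]]'; python3 -c "
from h import *
to((.455,-.072,.31),-72.5)"
```

```text
t: 16.5
tcp_pos: [0.4357, -0.0471, 0.3996]
tool_rot: [0.965, 0.152, 0.209, -0.045]
force: [0.7, -0.5, -0.4]
finger_gap: 1.004
shift cm [-2.75  3.18  8.51] spin [np.float64(0.7), np.float64(-179.3)] | now y-heading -71.8 z axis [ 0.389  0.151 -0.909] t 16.5 q [-0.64 -0.11  1.83  0.39  1.21  0.52]
```

```bash
python3 -m crank '[[[-1.5,2,4],0.7],[[-2.7,3,8],0.7],[[-2.7,3,8],0.7],[[-2.7,3,8],0.7],[[-2.7,3,8],0.7]]'; python3 - <<'E'
from h import *
P=manip.camera_params("wrist")["pose"]; np.save("P2.npy",P); s=manip.sense()
im=manip.snapshot("wrist"); cv2.imwrite("pics/w2.png",cv2.resize(im[:,:,::-1],(800,600),interpolation=cv2.INTER_CUBIC))
print("pred cap ctr",np.array(proj("wrist",(.51,-.05,.184)))/.7)
to((.475,-.064,.266),-72.5)
E
```

```text
t: 17.0
tcp_pos: [0.4539, -0.071, 0.3193]
tool_rot: [0.966, 0.147, 0.21, -0.046]
force: [0.1, -0.3, -0.0]
finger_gap: 1.001
pred cap ctr [403.09166122 269.92311514]
shift cm [-0.23  0.1   5.79] spin [np.float64(0.1), np.float64(-179.9)] | now y-heading -72.4 z axis [ 0.393  0.149 -0.907] t 17.05 q [-0.67  0.02  1.94  0.45  0.99  0.39]
```

View pics/w2.png

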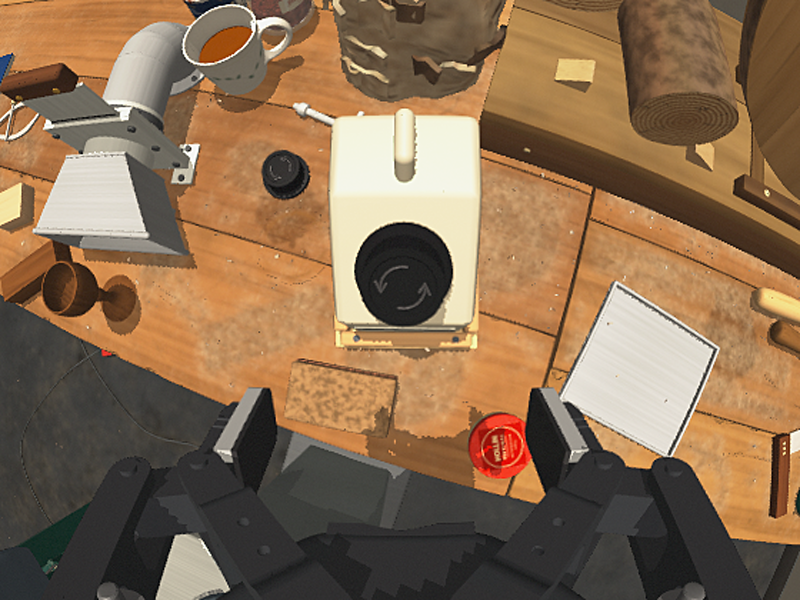

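```bash
python3 - <<'E'
from h import *
from scipy.optimize import least_squares
y=np.radians(17.5); a=np.array([-.5*np.cos(y),-.5*np.sin(y),.866]); ny=np.array([-np.sin(y),np.cos(y),0]); nx=np.cross(ny,a)
pj=lambda p:np.array(proj("wrist",p))/.7
def f(G):
    G=np.r_[G,.184]
    L,Rr=pj(G-.017*a+.036*ny),pj(G-.017*a-.036*ny); U=pj(G-.017*a+.036*nx)
    return [L[0]-355,Rr[0]-453,U[1]-222,*(pj(G+.015*a)-(403,289))]
r=least_squares(f,[.51,-.05]); G=np.r_[r.x,.184]; print(G,np.round(r.fun,1)); np.save("G.npy",G)
for z in(.182,.186): print(z,atz("wrist",403*.7,289*.7,z+.013)-.015*a, atz("top",292,219,z))
T=R.from_quat(manip.sense()["tool_rot"]).as_matrix()
print("axis err deg",np.degrees(np.arccos(-T[:,2]@a)))
for h in(.06,.028,.02,.012): to(G-h*T[:,2],-72.5)
E
```

```text
[ 0.50354162 -0.0523106   0.184     ] [-0.5  0.4  0.9  0.1 -0.9]
0.182 [ 0.50315288 -0.05234471  0.18201   ] [ 0.5107 -0.0502  0.182 ]
0.186 [ 0.50275288 -0.05254471  0.18601   ] [ 0.5104 -0.05    0.186 ]
axis err deg 5.360273516285511
shift cm [-0.88  0.06  8.53] spin [np.float64(0.1), np.float64(-179.9)] | now y-heading -72.4 z axis [ 0.393  0.149 -0.907] t 17.05 q [-0.67  0.02  1.94  0.45  0.99  0.39]
shift cm [-0.88  0.06 11.73] spin [np.float64(0.1), np.float64(-179.9)] | now y-heading -72.4 z axis [ 0.393  0.149 -0.907] t 17.05 q [-0.67  0.02  1.94  0.45  0.99  0.39]
shift cm [-0.88  0.06 12.53] spin [np.float64(0.1), np.float64(-179.9)] | now y-heading -72.4 z axis [ 0.393  0.149 -0.907] t 17.05 q [-0.67  0.02  1.94  0.45  0.99  0.39]
shift cm [-0.88  0.06 13.33] spin [np.float64(0.1), np.float64(-179.9)] | now y-heading -72.4 z axis [ 0.393  0.149 -0.907] t 17.05 q [-0.67  0.02  1.94  0.45  0.99  0.39]
```

```bash
python3 -m crank '[[[-0.8,0,4],0],[[-0.8,0,8],0],[[-0.8,0.05,12],0],[[-0.8,0.05,15],0],[[-0.8,0.05,16.2],0],[[-0.8,0.05,16.2],0],[[-0.8,0.05,16.2],0]]'; python3 -c "
from h import *
to(np.load('G.npy'))"
```

```text
t: 17.75
tcp_pos: [0.51, -0.0493, 0.1683]
tool_rot: [0.966, 0.146, 0.21, -0.046]
force: [0.2, 0.2, -1.0]
finger_gap: 1.002
shift cm [ 0.02  0.05 -1.72] spin None | now y-heading -72.4 z axis [ 0.392  0.15  -0.907] t 17.75 q [-0.53  0.36  2.06  0.68  0.55  0.19]
```

```bash
python3 -m crank '[[[0,0,0],0],[[0,0,0],0],[[0,0,0],0],[[0,0,0],0],[[0,0,0],0]]' 4.5 40; python3 -c "
from h import *
to(np.load('G.npy'));print(manip.sense()['ft_torque'])"
```

```text
t: 18.25
tcp_pos: [0.5098, -0.0499, 0.1682]
tool_rot: [0.966, 0.146, 0.21, -0.046]
force: [-2.9, -2.2, 6.3]
finger_gap: 0.654
shift cm [ 0.06 -0.   -1.72] spin None | now y-heading -72.5 z axis [ 0.393  0.149 -0.907] t 18.25 q [-0.53  0.36  2.06  0.68  0.55  0.19]
[-0.15098451  0.17639525 -0.02665367]
```

```bash
python3 -m crank '[[[0,0,0.3],0],[[0,0,0.6],0],[[0,0,0.8],0],[[0,0,0.8],0]]' - 60; python3 -c "
from h import *
to(np.load('G.npy'));s=manip.sense();print(s['ft_torque'],R.from_quat(s['tool_rot']).inv().apply(s['force']))"
```

```text
t: 18.65
tcp_pos: [0.5132, -0.0489, 0.1622]
tool_rot: [0.965, 0.146, 0.211, -0.045]
force: [-9.2, -3.0, 19.8]
finger_gap: 0.642
shift cm [-0.01 -0.02 -2.4 ] spin None | now y-heading -72.5 z axis [ 0.395  0.148 -0.907] t 18.65 q [-0.52  0.38  2.06  0.7   0.53  0.17]
[-0.01637736  0.32386973  0.00424353] [ -0.38322357  -0.41769208 -22.01829772]
```

```bash
python3 -m crank '[[[0,0,0.2],0],[[0,0,0.2],-7],[[0,0,0.2],-14],[[0,0,0.2],-21],[[0,0,0.2],-28],[[0,0,0.2],-35],[[0,0,0.2],-42],[[0,0,0.2],-49],[[0,0,0.2],-56],[[0,0,0.2],-62]]' - 80; python3 -c "
from h import *
to(np.load('G.npy'));s=manip.sense();print(s['ft_torque'],R.from_quat(s['tool_rot']).inv().apply(s['force']))"
```

```text
t: 19.65
tcp_pos: [0.5139, -0.0513, 0.1627]
tool_rot: [0.752, 0.623, 0.204, 0.075]
force: [-26.1, -12.6, 43.8]
finger_gap: 0.639
shift cm [ 0.22 -0.14 -2.36] spin None | now y-heading -13.2 z axis [ 0.399  0.142 -0.906] t 19.65 q [-0.53  0.37  2.06  0.7   0.52 -0.92]
[-0.9078073   0.75942017 -0.79628516] [ -6.47472831  -4.96298324 -51.86829486]
```

```bash
python3 -m crank '[[[0,0,-0.4],0],[[0,0,-0.9],0],[[0,0,-0.9],0]]'; python3 - <<'E'
from h import *
to(np.load('G.npy'));s=manip.sense();print(s['force'],s['ft_torque'],R.from_quat(s['tool_rot']).inv().apply(s['force']))
im=manip.snapshot("wrist"); cv2.imwrite("pics/w3.png",cv2.resize(im[120:300,190:370,::-1],(600,600),interpolation=cv2.INTER_CUBIC))
E
```

```text
t: 19.95
tcp_pos: [0.5111, -0.0522, 0.1684]
tool_rot: [0.753, 0.622, 0.203, 0.072]
force: [-5.1, -6.7, 8.0]
finger_gap: 0.638
shift cm [ 0.22 -0.12 -1.72] spin None | now y-heading -13.4 z axis [ 0.396  0.144 -0.907] t 19.95 q [-0.53  0.36  2.06  0.68  0.54 -0.9 ]
[-5.10239686 -6.73604851  8.00404623] [-0.85945716  0.2109922  -0.39594254] [ -5.51174142  -0.27195292 -10.24794163]
```

View pics/w3.png

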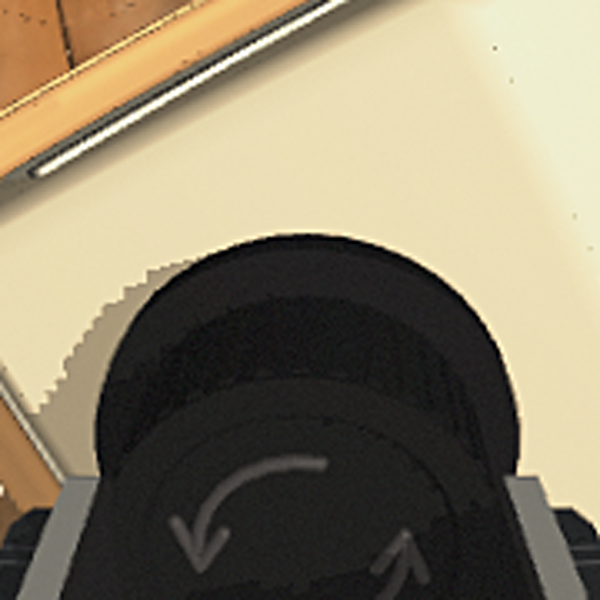

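```bash
python3 -c "
from h import *
y=np.radians(17.5); a=np.array([-.5*np.cos(y),-.5*np.sin(y),.866])
T=R.from_quat(manip.sense()['tool_rot']); print('axis',T.inv().apply(a),'up',T.inv().apply([0,0,1]))"
```

```text
axis [-0.02680434 -0.08665746 -0.99585542] up [ 0.21620226  0.36166134 -0.90689451]
```

```bash
python3 -m crank '[[[-0.03,-0.09,-1],0],[[-0.06,-0.18,-2],0],[[-0.09,-0.27,-3],0],[[-0.12,-0.36,-4],0],[[-0.15,-0.45,-5],0],[[-0.2,-0.6,-7],0],[[-0.2,-0.6,-7],0]]'; python3 -c "
from h import *
to(np.load('G.npy'));s=manip.sense();print(R.from_quat(s['tool_rot']).inv().apply(s['force']))"
```

```text
t: 20.7
tcp_pos: [0.4761, -0.0601, 0.2283]
tool_rot: [0.753, 0.623, 0.203, 0.069]
force: [-0.9, -0.1, -0.4]
finger_gap: 0.638
shift cm [0.17 0.75 5.22] spin None | now y-heading -13.3 z axis [ 0.392  0.15  -0.908] t 20.7 q [-0.6   0.2   2.05  0.55  0.72 -0.81]
[-0.29157216 -0.94154999  0.0244238 ]
```

```bash
python3 -c "
from h import *
to((.47,-.1,.29),-72.5);to((.5,-.34,.22),-72.5)"
```

```text
shift cm [-2.57  2.5  -6.44] spin [np.float64(59.2), np.float64(-120.8)] | now y-heading -13.3 z axis [ 0.392  0.15  -0.908] t 20.7 q [-0.6   0.2   2.05  0.55  0.72 -0.81]
shift cm [-26.85   7.91  -2.51] spin [np.float64(59.2), np.float64(-120.8)] | now y-heading -13.3 z axis [ 0.392  0.15  -0.908] t 20.7 q [-0.6   0.2   2.05  0.55  0.72 -0.81]
```

```bash
python3 -m crank '[[[-1,1,-3.5],6],[[-2.5,2.5,-6.4],12],[[-6,3.2,-6],19],[[-10,4,-5.5],26],[[-14,5,-5],33],[[-18,6,-4],40],[[-22,7,-3],47],[[-25,7.5,-2.5],54],[[-26.8,7.9,-2.5],59.5],[[-26.8,7.9,-2.5],59.5]]'; python3 -m crank '[[[0,0,0],0],[[0,0,0],0]]'; python3 - <<'E'
from h import *
T=R.from_quat(manip.sense()["tool_rot"]).as_matrix(); d=T[:,2]
for z in(.06,.042,.039): to(np.array([.507,-.343,z])+.0175*d,-72.5)
for n in("top","scene"):
    im=manip.snapshot(n)[:,:,::-1]; x,y=((320,150) if n=="top" else (280,130)); cv2.imwrite(f"pics/{n}4.png",cv2.resize(im[y:y+120,x:x+160],(640,480),interpolation=cv2.INTER_CUBIC))
a,b=[cv2.resize(cv2.imread(f"pics/{n}4.png"),(400,300)) for n in("top","scene")]; cv2.imwrite("pics/c4.png",np.hstack([a,b]))
E
```

```text
t: 21.7
tcp_pos: [0.5003, -0.3419, 0.2163]
tool_rot: [0.963, 0.166, 0.21, -0.042]
force: [0.0, -1.2, -0.7]
finger_gap: 0.636
t: 21.9
tcp_pos: [0.5001, -0.3376, 0.2178]
tool_rot: [0.962, 0.168, 0.21, -0.043]
force: [-0.0, 0.0, -0.8]
finger_gap: 0.636
shift cm [-6.17  0.94 16.27] spin [np.float64(2.4), np.float64(-177.6)] | now y-heading -70.1 z axis [ 0.389  0.153 -0.908] t 21.9 q [-1.    0.44  1.67  0.51  1.   -0.05]
shift cm [-6.92  0.97 17.9 ] spin [np.float64(2.4), np.float64(-177.6)] | now y-heading -70.1 z axis [ 0.389  0.153 -0.908] t 21.9 q [-1.    0.44  1.67  0.51  1.   -0.05]
shift cm [-7.05  0.97 18.17] spin [np.float64(2.4), np.float64(-177.6)] | now y-heading -70.1 z axis [ 0.389  0.153 -0.908] t 21.9 q [-1.    0.44  1.67  0.51  1.   -0.05]
```

View pics/c4.png

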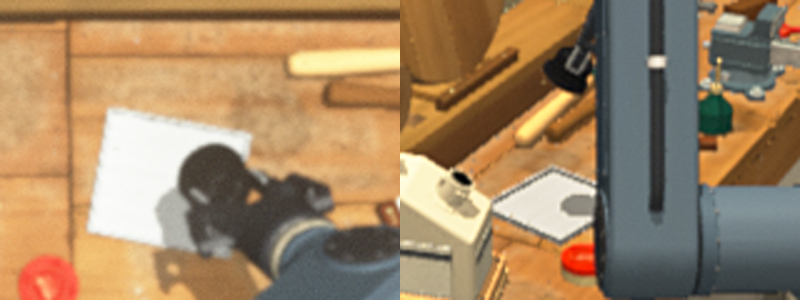

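The neck is bare at about (457,180) in the combined picture. The cap is held at the fingertips over the tray. Lower it.

```bash
python3 -m crank '[[[-2,0.3,4.5],2],[[-4,0.6,9],2],[[-5.5,0.9,13.5],2],[[-6.2,0.9,16.3],2],[[-6.6,0.95,17.1],2],[[-6.9,1,17.9],2],[[-6.9,1,17.9],2]]'; python3 -c "
from h import *
d=R.from_quat(manip.sense()['tool_rot']).as_matrix()[:,2]
to(np.array([.507,-.343,.034])+.0175*d,-72.5)"
```

```text
t: 22.7
tcp_pos: [0.5149, -0.3429, 0.027]
tool_rot: [0.965, 0.15, 0.209, -0.045]
force: [-0.3, -0.6, -0.3]
finger_gap: 0.637
shift cm [-0.39 -0.25  0.8 ] spin [np.float64(0.5), np.float64(-179.5)] | now y-heading -72.0 z axis [ 0.39   0.151 -0.908] t 22.7 q [-0.99  0.76  1.76  0.73  0.66 -0.32]
```

```bash
python3 -m crank '[[[-0.12,0,0.27],0],[[-0.25,0,0.54],0],[[-0.37,0,0.8],0],[[-0.37,0,0.8],0]]' - 20; python3 -c "
from h import *
print(manip.sense()['ft_torque'])"
```

```text
t: 23.1
tcp_pos: [0.5181, -0.3431, 0.0233]
tool_rot: [0.964, 0.15, 0.214, -0.045]
force: [2.2, 3.0, 20.5]
finger_gap: 0.633
[ 1.08300474 -1.12748901  0.14870371]
```

```bash
python3 -m crank '[[[0.18,0,-0.35],0],[[0.18,0,-0.35],0]]'; python3 -m crank '[[[0,0,0],0],[[0,0,0],0],[[0,0,0],0],[[0,0,0],0],[[0,0,0],0],[[0,0,0],0]]' 8.54; python3 -c "
from h import *
s=manip.sense();to(s['tcp_pos']+[0,0,.1]);d=R.from_quat(s['tool_rot']).as_matrix()[:,2]"
```

```text
t: 23.3
tcp_pos: [0.516, -0.3437, 0.0243]
tool_rot: [0.965, 0.15, 0.211, -0.044]
force: [2.9, 1.1, 7.5]
finger_gap: 0.638
t: 23.9
tcp_pos: [0.5145, -0.3424, 0.0213]
tool_rot: [0.965, 0.15, 0.209, -0.046]
force: [0.3, -0.2, 0.5]
finger_gap: 0.999
shift cm [ 4.17 -0.26 -9.08] spin None | now y-heading -72.0 z axis [ 0.39   0.152 -0.908] t 23.9 q [-0.99  0.77  1.76  0.74  0.65 -0.33]
```

```bash
python3 -m crank '[[[0,0,-2],0],[[0,0,-5],0],[[0,0,-9],0],[[0,0,-14],0],[[2,0,-19],0],[[4,0,-24],0],[[4,0,-24],0],[[4,0,-24],0]]'; python3 - <<'E'
from h import *
import time
im=manip.snapshot("wrist")[:,:,::-1]; w=cv2.resize(im,(560,420))
t=manip.snapshot("top")[:,:,::-1]; s=manip.snapshot("scene")[:,:,::-1]
top=cv2.resize(t[110:290,80:440],(560*0+480,240)); sc=cv2.resize(s[130:330,130:430],(320,240),interpolation=cv2.INTER_CUBIC)
out=np.zeros((600,800,3),np.uint8); out[:240,:480]=top; out[:240,480:]=sc; out[240:,:480]=cv2.resize(im,(480,360)); out[240:480,480:]=cv2.resize(s[215:275,185:265],(320,240),interpolation=cv2.INTER_CUBIC)
cv2.imwrite("pics/c5.png",out); np.save("P3.npy",manip.camera_params("wrist")["pose"]); cv2.imwrite("pics/w5.png",im)
print(manip.sense()["force"], manip.sense()["tcp_pos"],proj("wrist",(.51,-.343,.041)))
E
```

```text
t: 24.7
tcp_pos: [0.4561, -0.3689, 0.2583]
tool_rot: [0.965, 0.151, 0.21, -0.044]
force: [0.0, -0.4, -0.3]
finger_gap: 0.997
[ 0.28855529  0.17344865 -0.42791725] [ 0.45504437 -0.36652044  0.25416134] (np.float64(282.4315883924543), np.float64(198.93895789220295))
```

View pics/c5.png

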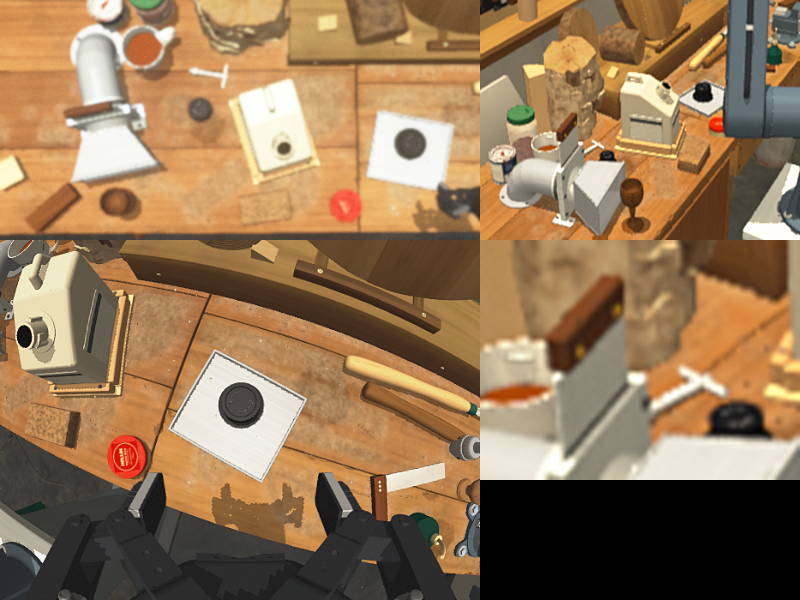

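Picture: the cap stands upright and flat in the middle of the tray, at wrist (240,405) and top (410,143). The neck is bare, the gate line is still at the body's top edge, and the bystanders look unmoved. The gripper is clear of everything.

```bash
python3 -c "
from station import manip
print(manip.sign_off())"
```

```text
the job is handed in; nothing more can be done
None
```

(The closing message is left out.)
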